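# Stand up and open the lamp-oil bottle

### The arm

A 7-joint arm with a two-finger parallel gripper is mounted at the origin on the work surface. World frame = base frame: x ahead of the robot, y to its left, z up, the work surface at z = 0. Lengths are in mm, angles in rad, forces in N, time in s.
With the tool pointing down it reaches from about 400 to 875 mm from the base axis. Payload 4.4 kg.
Tool frame: the origin (TCP) lies at the very end of the fingers, on their centre line; the grasp point (between the pads) lies 19 mm behind it (ctrl.grasp_offset is the distance from the TCP to the grasp point, in mm); z points along the fingers, y is the line along which they close (so a half turn about z gives the same grasp; the last joint's range is limited). The gripper opens to 85 mm and grips with 20 to 120 N. Pads are 22 mm wide; open, the fingers measure 114 mm over their backs; the gripper's body (76 mm by 85 mm) begins 54 mm behind the grasp point. The pads swing forward as they close: fully open they stand 13 mm farther back than shut.
Start: joints at [1.055, 0.628, 0.038, 1.517, -0.027, 0.996, -0.02], TCP at [282.639, -585.349, 231.313] pointing down, gripper open.
Joint ranges: [-3.06, 3.06], [-0.37, 2.12], [-1.25, 1.32], [0.18, 2.47], [-1.1, 4.24], [0.23, 1.98], [-2.94, 2.94]. Speed limits (rad/s): [2.57, 2.57, 3.14, 3.14, 3.14, 3.14, 3.14].

### API

Orientations are given as [roll, pitch, yaw] about the fixed x, y, z axes, in that order (R = Rz(yaw) Ry(pitch) Rx(roll)).
In Python, from cell import status, cams, ctrl gives the robot as it stands.
- The arm moves only by the tool move_arm, never from a script. Its argument "plan" is a list of rows, each a list of 3 entries, a list of its own where there are three numbers: the shift along the world's x, y, z in mm, then the turn, a rotation vector about the world's x, y, z in degrees, then the opening, from 0 (shut) to 1 (fully open). In form: [[[x, y, z], [wx, wy, wz], gripper], ...]. A call has 1 to 10 rows; each row shifts and turns the commanded pose from where the row before left it; what a row does not reach is not made up. A row lasts 1/8 s, in which the tool goes at most 62.5 mm and 10.7 degrees, less where a joint would pass 70% of its speed; a pose out of reach is approached as far as the arm can. A call with a gripper value outside its range is refused whole. The fingers move at their own pace and stop on an object; the grip force is fixed at half the most. Time passes only in rows, so rows that do not move let the fingers close. It gives the time, the measured TCP pose, the force, the opening and the grip force at its end, in the units of the state.
- status.read_state(): the state, without advancing time (a new reading comes with each control period).
- cams.get_image(name): name is "scene" or "top" or "wrist"; returns the picture (420x560x3 uint8, blue, green, red); there is no depth.
- cams.camera_params(name): a dict with "K" (3x3 intrinsics, pixels), "pose" (4x4, takes a point from camera to world coordinates); the wrist camera has in their place "tool_from_camera" (4x4, takes a point from camera to tool coordinates, whose origin is the TCP and whose axes are the flange's). Camera axes: x right, y down, z forward; pixel columns grow to the right and rows downward; lengths in mm; the calibration is good to about 2 mm. A picture is of the moment at which its call begins: read the wrist's pose just before it. camera_params takes no time and is no camera call.
- ctrl.finish_job(): hands the job in; it is judged then, once.
The state is a dict: "clock": time; "qpos": joint angles; "qd": joint speeds; "tau": joint torques, N m; "eef_pos": TCP position; "tool_rot": TCP orientation; "force": force on the tool from outside, world axes, zero at the start; "torque": the same for the moment, N m; "width": finger opening in mm; "gripper_force": force on a finger pad.
Only numpy, scipy, OpenCV 4.12 (cv2) and the standard library are available. Lean on these libraries where they do the work, as an engineer would, in place of code of your own. Each camera call takes 0.05 s, during which the arm holds its last target. There are 200 camera calls.

### The job

The lamp-oil bottle has toppled over on the sideboard: pick it up, set it down gently, upright in the middle of the cork mat, and let go of it. Then take it by its red safety cap, press the cap firmly down (without crushing the thin bottle) and, keeping it pressed, turn it anticlockwise until it is free. Lift the cap off and lay it flat in the middle of the round wooden coaster, leaving the open bottle standing on the mat and everything else where it was.

Things in the scene. Friction and masses are not known exactly. Their poses are not given: they have to be found in the camera images.
- bottle_mid (a point): Centre of the square body of a white plastic lamp-oil bottle with a blue and yellow band: 56 x 56 mm in section, 94 mm long. x points along the bottle's axis from base to cap, y and z square to its flat sides. It starts lying on a flat side with x level, this point 28 mm above the sideboard; standing, x points up. The centre of mass is close to this point.
- bottle_base (a point): Centre of the bottle's base face, on its axis, 47 mm behind bottle_mid; same axes. Ahead along x: square body to 94 mm, shoulder to 106 mm, round neck 25 mm across, red cap from 116 to 145 mm. Gripped across two flat sides near the shoulder, the cap passes between the fingers, and the bottle can be tilted with the gripper or swings towards upright when lifted.
- bottle: The loose bottle without its cap, about 0.43 kg (hidden: 0.31 to 0.55 kg); origin and axes as bottle_base. Thin-walled: more than about 35 N on its cap would crush the shoulder, and it must not be dropped or slammed onto the mat. Friction on the mat keeps it from turning while the pressed cap is turned.
- neck_top (a point): Centre of the bottle's mouth, hidden in the cap at first, on the axis 136 mm from the base; same axes as the bottle. The neck stands on the thin, springy shoulder, which gives by some millimetres under the press, so how far the hand goes down does not tell whether the cap is down: the force does.
- cap_mid (a point): Centre of the red round safety cap, 42 mm in diameter with a knurled side, 29 mm tall, 40 g, open below; x points out of its closed top. Seated, it lies on the bottle's axis 130.5 mm from the base: with the bottle standing on the mat this is 134.5 mm and the cap's top 149 mm above the sideboard.
- cap: The loose cap; origin at the centre of its open lower rim, 14.5 mm from cap_mid along -x. Bayonet with three lugs: a spring inside holds it up and locked. It comes free of its catches at about 13 N and is fully down on the neck at about 16 N: press with 16 to 25 N and, keeping that up, turn it anticlockwise seen from above.
- cap_top (a point): Centre of the cap's closed top, 14.5 mm from cap_mid along x; axes as cap_mid. While pressed the cap turns easily to an end stop at about 75 degrees from its seated angle; from 48 degrees to that stop its lugs stand in the gaps and it lifts straight off. Turned without enough pressing it stays locked and the bottle turns with it.
- mat_top (a point): Centre of the top face of the cork mat, 140 x 140 mm, 4 mm thick, fixed; z up. The bottle is to stand with all of its base on it.
- coaster_top (a point): Centre of the top face of the round wooden coaster that lies on the sideboard, 100 mm in diameter, 9 mm thick, fixed; z up. Lying flat on it (either way up) the cap's centre is 14.5 mm above this point.
- bell: Chrome desk bell, 84 mm across, 60 mm high, loose; origin at the centre of its underside. Leave it alone.
- coaster_holder: Dark wooden slotted holder with four round wooden coasters standing in it, 120 x 60 mm, 106 mm high, loose; origin under its centre, x along its length. Leave it alone.
- planter: Terracotta planter on its saucer with a green succulent, 134 mm across, about 155 mm high, loose; origin under its centre. Leave it alone.
- tape_dispenser: Orange plastic tape dispenser, 150 x 58 mm, 94 mm high, loose; origin under its centre, x along its length. Leave it alone.
- stand: Round steel stand, 72 mm across, that carries the glass sphere; 44 mm high, loose; origin under its centre. Leave it alone.
- sphere_mid (a point): Centre of the green glass sphere, 60 mm in diameter, resting loose in the cup of the stand, its top about 95 mm above the sideboard. Leave it alone.
- oil_lamp: Steel table oil lamp with a glass chimney, 104 mm across, 172 mm high, loose; origin under its centre. Leave it alone.
- mat: The cork mat itself; origin at the centre of its underside.
Mind the look-alikes: they are no part of the job. Of the things that look like the bottle, take the one that is nearest to the robot's base at the start.

How it is judged (in metres and radians):
On the way, in this order (a step that is already met when the one before it is completed fails the run):
1. the bottle stands upright with all of its base on the cork mat, still capped, and has been let go (angle between bottle_base's own x axis and vertical below 0.06 rad and horizontal distance between bottle_base and mat_top below 0.035 m and z of bottle_base in the frame of mat_top between -0.004 and 0.004 m and x of cap_mid in the frame of bottle_base below 0.1345 m and horizontal distance between cap_mid and bottle_base below 0.012 m and contact force between the fingers and bottle below 0.05 N and contact force between the fingers and cap below 0.05 N), for 0.2 s.
2. the cap is pressed down on the standing bottle (at least 2.5 mm against its neck) (angle between bottle_base's own x axis and vertical below 0.06 rad and horizontal distance between bottle_base and mat_top below 0.035 m and x of cap_mid in the frame of neck_top below -0.008 m and horizontal distance between cap_mid and bottle_base below 0.012 m), for 0.1 s.
3. the cap is lifted clear of the bottle, which stays standing on the mat (angle between bottle_base's own x axis and vertical below 0.06 rad and horizontal distance between bottle_base and mat_top below 0.035 m and x of cap_mid in the frame of bottle_base above 0.1555 m), for 0.1 s.
At the end, for the whole second after the job is handed in: The uncapped bottle stands upright (within 0.06 rad) with its base centre within 35 mm of the mat's centre and its base on the mat; the cap lies flat (within 0.12 rad, either way up) on the coaster, its centre within 30 mm of the coaster's centre; nothing is held (angle between bottle_base's own x axis and vertical below 0.06 rad and horizontal distance between bottle_base and mat_top below 0.035 m and z of bottle_base in the frame of mat_top between -0.004 and 0.004 m and horizontal distance between cap_mid and coaster_top below 0.03 m and z of cap_mid in the frame of coaster_top between 0.011 and 0.018 m and angle between the x axis of cap_mid and the z axis of coaster_top, either way round below 0.12 rad); the robot touches nothing.
It fails at once if the bottle is slammed onto the mat (more than 200 N) (contact force between mat and bottle above 200 N).
It fails at once if the bottle is dropped (falls, not held, faster than 0.4 m/s: from more than about 10 mm) (contact force between the fingers and bottle below 0.05 N and contact force between the fingers and cap below 0.05 N and linear speed of bottle above 0.4 m/s).
It fails at once if the bottle's shoulder is crushed: pushed in more than 8 mm (about 36 N on the cap) (x of neck_top in the frame of bottle_base below 0.128 m).
It fails at once if a bystander is disturbed (bell, coaster holder, planter, tape dispenser, stand, glass sphere or oil lamp moved more than 15 mm) (distance of any of bell, coaster_holder, planter, tape_dispenser, stand, sphere_mid, oil_lamp from where it was at the start of the episode above 0.015 m).
It also fails if it takes over 67 s, if anything falls off the work surface, if the arm or the gripper's body presses on something with over 40 N, if the wrist force passes 120 N, or if a joint passes its speed limit or range.

## Working session

There is one attempt and no reset: what is moved stays moved. The work goes in short steps, Python scripts to look and compute and a tool call to move; the robot and the scene stay as the last step left them, time stands still between calls to the robot, and variables do not carry over. Pictures are saved under pics/ and viewed, at most 10 in all, crops included, and the job is handed in when it is done.

Besides the shell and the picture viewer there is one more tool, called after "Emit:" as name(argument=value, ...) on one line, values as JSON. move_arm: Moves the arm, as the interface text tells. Its arguments: {"type":"object","properties":{"plan":{"type":"array","items":{"type":"array"}}},"required":["plan"]}

```bash
mkdir -p pics && cat > h.py <<'E'
import numpy as np, cv2
from cell import status, cams, ctrl
from scipy.spatial.transform import Rotation as Ro
def ray(name,uv,st=None):
    p=cams.camera_params(name); K=np.array(p["K"])
    if "pose" in p: T=np.array(p["pose"])
    else:
        W=np.eye(4); W[:3,:3]=Ro.from_euler('xyz',st["tool_rot"]).as_matrix(); W[:3,3]=st["eef_pos"]
        T=W@np.array(p["tool_from_camera"])
    d=T[:3,:3]@np.linalg.solve(K,[uv[0],uv[1],1]); return T[:3,3],d
def onz(name,uv,z,st=None):
    o,d=ray(name,uv,st); return o+d*(z-o[2])/d[2]
def proj(name,P):
    p=cams.camera_params(name); T=np.linalg.inv(np.array(p["pose"])); c=T[:3,:3]@np.array(P)+T[:3,3]; q=np.array(p["K"])@c; return q[:2]/q[2]
E
python3 - <<'E'
from h import *
s=status.read_state(); print(s["clock"],s["eef_pos"],s["tool_rot"],s["force"],s["width"])
for n in("scene","top"):
    cv2.imwrite(f"pics/{n}0.png",cams.get_image(n)); print(n,np.round(cams.camera_params(n)["pose"],2).tolist())
print(cams.camera_params("wrist"))
E
```

```text
0.0 [ 282.35031636 -584.76612269  230.38291393] [-3.13967249e+00  4.19352128e-05  4.49801498e-01] [ 0.27554469 -0.19496976  0.04323205] 85.53799038494115
scene [[0.69, 0.51, -0.52, 1267.13], [0.73, -0.46, 0.51, -738.0], [0.02, -0.72, -0.69, 990.67], [0.0, 0.0, 0.0, 1.0]]
top [[0.0, -0.98, 0.18, 255.02], [-1.0, -0.0, -0.01, -55.43], [0.01, -0.18, -0.98, 1831.58], [0.0, 0.0, 0.0, 1.0]]
{'K': array([[315.96817458,   0.        , 282.04746145],
       [  0.        , 315.96817458, 207.23941373],
       [  0.        ,   0.        ,   1.        ]]), 'tool_from_camera': array([[-1.12128850e-04, -9.56204706e-01, -2.92698731e-01,
         7.36399610e+01],
       [ 9.99999330e-01, -4.44490174e-04,  1.06899958e-03,
         5.54882656e-01],
       [-1.15228414e-03, -2.92698415e-01,  9.56204115e-01,
        -1.42557812e+02],
       [ 0.00000000e+00,  0.00000000e+00,  0.00000000e+00,
         1.00000000e+00]])}
```

View pics/top0.png

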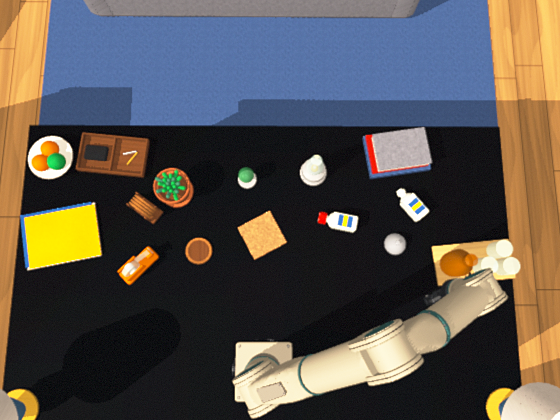

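View pics/scene0.png

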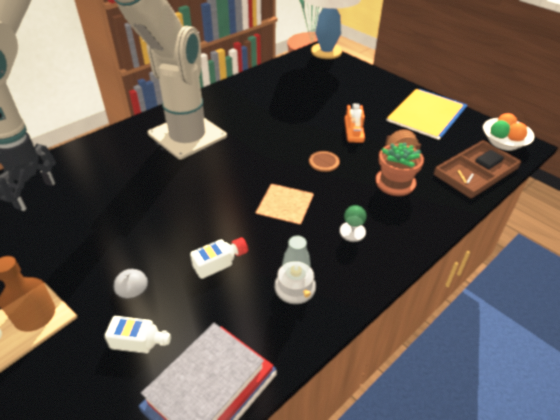

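Candidates for the bottle are in the top view. One has a red cap, with its body at (341,221) and cap at (323,218). The look-alike at (412,205) has a white cap. The red-capped one is nearer the base at (263,372) and matches the description. The mat is at (262,235) and the coaster at (199,251). The round thing at (247,177) is the glass sphere.

```bash
cat > m.py <<'E'
from h import *
def blob(m,near):
    n,l,s,c=cv2.connectedComponentsWithStats(m.astype(np.uint8)); 
    i=min((i for i in range(1,n) if s[i,4]>25),key=lambda i:np.hypot(*(c[i]-near))); return (l==i).astype(np.uint8),c[i],s[i,4]
def rect(b):
    c=max(cv2.findContours(b,cv2.RETR_EXTERNAL,cv2.CHAIN_APPROX_NONE)[0],key=cv2.contourArea); return cv2.minAreaRect(c)
E
python3 - <<'E'
from m import *
for n,pb,pc,pm,pk in(("top",(342,222),(323,218),(262,235),(199,251)),("scene",(212,258),(240,247),(286,203),(324,161))):
    im=cams.get_image(n); b,g,r=[im[...,i].astype(int) for i in range(3)]
    hsv=cv2.cvtColor(im,cv2.COLOR_BGR2HSV)
    red=(r>90)&(g<50)&(b<60); B,c,a=blob(red,pc); print(n,"cap",c,a,onz(n,c,28)[:2])
    white=((r>110)|(b>110))&(hsv[...,2]>110)&~red; B,c,a=blob(white,pb); rc=rect(B); print(" body",c,a,rc, [onz(n,p,56)[:2].round().tolist() for p in cv2.boxPoints(rc)], onz(n,c,56)[:2])
    wood=(r>80)&(r>b+30)
    B,c,a=blob(wood,pm); rc=rect(B); print(" mat",c,a,rc[2],onz(n,c,4)[:2],[onz(n,p,4)[:2].round().tolist() for p in cv2.boxPoints(rc)])
    B,c,a=blob(wood,pk); rc=rect(B); print(" coaster",c,a,rc,onz(n,c,9)[:2],onz(n,rc[0],7)[:2])
    x,y=map(int,pb); cv2.imwrite(f"pics/crop_{n}.png",cv2.resize(im[y-40:y+40,x-50:x+50],None,fx=4,fy=4,interpolation=cv2.INTER_CUBIC))
E
python3 -c "
import cv2,numpy as np
cv2.imwrite('pics/crop.png',np.hstack([cv2.imread(f'pics/crop_{n}.png') for n in('top','scene')]))"
```

```text
top cap [322.11494253 217.74712644] 87 [ 565.43611452 -223.36322712]
 body [342.04483431 221.55360624] 513 ((341.0384521484375, 221.3076934814453), (31.96692657470703, 17.45433235168457), 11.309932708740234) [[526.0, -226.0], [592.0, -240.0], [568.0, -358.0], [503.0, -344.0]] [ 546.2291277  -295.87263301]
 mat [261.57961783 234.67728238] 1413 61.927513122558594 [502.67822752   9.16768339] [[533.0, 108.0], [604.0, -21.0], [474.0, -90.0], [405.0, 38.0]]
 coaster [198.14745763 250.37627119] 590 ((198.0, 250.5), (27.0, 26.0), 90.0) [441.03965984 250.60591722] [440.76883083 251.4887126 ]
scene cap [134.76190476 103.33333333] 105 [-269.26453646  -48.7007202 ]
 body [216.34023464 255.87163561] 1449 ((218.93301391601562, 254.4742431640625), (30.05424690246582, 58.585479736328125), 66.03751373291016) [[512.0, -352.0], [539.0, -194.0], [637.0, -234.0], [606.0, -382.0]] [ 573.72215388 -300.79866657]
 mat [284.79730557 203.42498469] 1633 14.03624439239502 [507.75127057   7.72974528] [[478.0, -90.0], [378.0, 33.0], [533.0, 111.0], [619.0, -15.0]]
 coaster [323.85955056 160.80149813] 534 ((323.5, 161.0), (20.0, 31.0), 90.0) [446.18529929 248.54409628] [444.44611507 248.83749657]
```

View pics/crop.png

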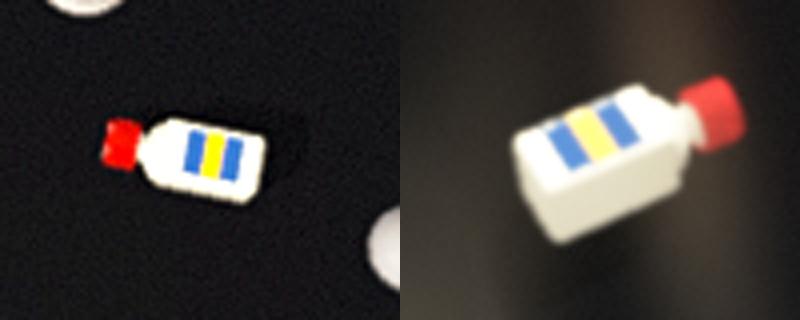

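The crop shows the red-capped bottle with its blue/yellow band, lying with the cap towards image left in the top view. That is +y, with the axis at about 79°. Next I bring the wrist camera over it.

Emit:
move_arm(plan=[[[27, 31, 0], [0, 0, 5.3], 1], [[27, 31, 0], [0, 0, 5.3], 1], [[27, 31, 0], [0, 0, 5.3], 1], [[27, 31, 0], [0, 0, 5.3], 1], [[27, 31, 0], [0, 0, 5.3], 1], [[27, 31, 0], [0, 0, 5.3], 1], [[27, 31, 0], [0, 0, 5.3], 1], [[27, 31, 0], [0, 0, 5.3], 1], [[27, 31, 0], [0, 0, 5.3], 1], [[27, 31, 0], [0, 0, 5.3], 1]])

```text
clock: 1.45
eef_pos: [553.3, -274.4, 231.2]
tool_rot: [-3.141, 0.0, 1.378]
force: [0.3, 0.1, 1.6]
width: 85.3
gripper_force: 0.0
```

Emit:
move_arm(plan=[[[0, 0, 0], [0, 0, 0], 1], [[0, 0, 0], [0, 0, 0], 1]])

```text
clock: 1.7
eef_pos: [552.0, -276.0, 231.0]
tool_rot: [-3.141, 0.001, 1.374]
force: [0.1, 0.7, 0.0]
width: 85.2
gripper_force: 0.0
```

```bash
python3 - <<'E'
from m import *
s=status.read_state(); im=cams.get_image("wrist"); cv2.imwrite("pics/w1.png",im)
print(s["clock"],s["eef_pos"],np.degrees(s["tool_rot"]),s["qpos"],s["force"])
b,g,r=[im[...,i].astype(int) for i in range(3)]
red=(r>90)&(g<60)&(b<70); B,c,a=blob(red,(280,100)); print("cap",c,a,rect(B),onz("wrist",c,28,s))
white=(r>110)&(g>110); 
for f in(white,(b>r+50)):
    B,c,a=blob(f,(280,207)); rc=rect(B); print(c,a,rc,[onz("wrist",p,56,s)[:2].round(1).tolist() for p in cv2.boxPoints(rc)])
E
```

```text
1.7 [ 552.01664954 -275.990718    231.01923045] [-1.79945175e+02  4.44944747e-02  7.87248744e+01] [ 0.55280673  0.58724573 -0.21908304  1.60932801  0.14844684  0.96213769
  0.08734606] [0.08070985 0.72849942 0.01870404]
cap [266.3030303  130.16666667] 66 ((266.8111877441406, 128.91146850585938), (31.25699806213379, 6.4305596351623535), 82.64761352539062) [ 545.49786497 -220.48175549   28.        ]
[285.4758216  196.50234742] 4260 ((285.5, 197.0), (106.0, 55.0), 90.0) [[536.3, -230.6], [589.7, -241.2], [570.6, -354.2], [511.4, -342.5]]
[286.0309119  195.44358578] 647 ((286.0, 195.5), (15.0, 40.0), 90.0) [[534.7, -275.9], [575.2, -283.9], [572.4, -299.8], [531.3, -291.6]]
```

View pics/w1.png

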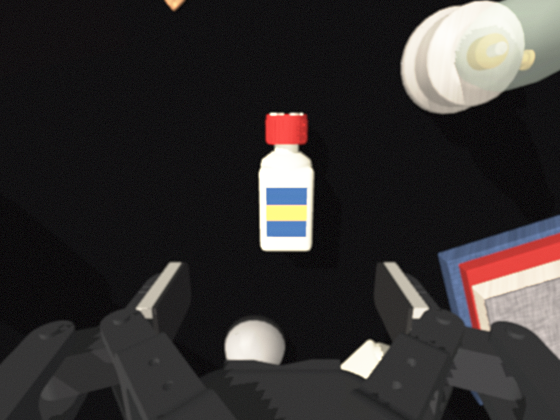

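The wrist view shows the bottle upright in the image. The body is at cols 259–313, its base edge at row 250, and the cap at (286,128). Casting rays puts the base at (541,-350), heading 79°, with cap_mid at about (566,-222). The top view gave (565,-223), so the two agree. I grasp 82 mm from the base.

Emit:
move_arm(plan=[[[1, 1.5, -30], [0, 0, 0], 1], [[1, 1.5, -30], [0, 0, 0], 1], [[1, 1.5, -30], [0, 0, 0], 1], [[1, 1, -30], [0, 0, 0], 1], [[1, 1, -30], [0, 0, 0], 1], [[0, 0, -30], [0, 0, 0], 1], [[0, 0, -24], [0, 0, 0], 1], [[0, 0, -10], [0, 0, 0], 1], [[0, 0, -8], [0, 0, 0], 1], [[0, 0, 0], [0, 0, 0], 1]])

```text
clock: 3.0
eef_pos: [557.6, -269.3, 9.5]
tool_rot: [3.141, 0.0, 1.374]
force: [0.4, 0.0, -1.0]
width: 85.4
gripper_force: 0.0
```

Emit:
move_arm(plan=[[[0, 0, 0], [0, 0, 0], 0], [[0, 0, 0], [0, 0, 0], 0], [[0, 0, 0], [0, 0, 0], 0], [[0, 0, 0], [0, 0, 0], 0], [[0, 0, 0], [0, 0, 0], 0], [[0, 0, 0], [0, 0, 0], 0]])

```text
clock: 3.75
eef_pos: [558.0, -269.1, 10.3]
tool_rot: [3.141, 0.0, 1.375]
force: [-0.9, 0.3, 5.3]
width: 55.2
gripper_force: 65.7
```

Emit:
move_arm(plan=[[[0, 0, 10], [0, 0, 0], 0], [[0, 0, 20], [0, 0, 0], 0], [[0, 0, 25], [0, 0, 0], 0], [[0, 0, 25], [0, 0, 0], 0], [[0, 0, 25], [0, 0, 0], 0], [[0, 0, 25], [0, 0, 0], 0], [[0, 0, 20], [0, 0, 0], 0], [[0, 0, 10], [0, 0, 0], 0], [[0, 0, 0], [0, 0, 0], 0], [[0, 0, 0], [0, 0, 0], 0]])

```text
clock: 5.0
eef_pos: [556.9, -268.6, 168.5]
tool_rot: [-3.14, -0.0, 1.375]
force: [0.5, -0.3, -6.2]
width: 55.6
gripper_force: 65.0
```

```bash
python3 - <<'E'
from h import *
s=status.read_state(); print(s["force"],s["torque"],s["qpos"],s["width"])
a=cams.get_image("scene")[150:330,140:340]; b=cams.get_image("wrist")
cv2.imwrite("pics/l1.png",np.hstack([cv2.resize(a,(400,360)),cv2.resize(b,(400,300))[:300] if 0 else cv2.resize(b,(400,360))]))
E
```

```text
[ 0.53025719 -0.30614069 -6.15886487] [ 0.1721083  -0.01918891 -0.0597002 ] [ 0.53170923  0.66002503 -0.20816709  1.66792683  0.17189203  0.83344692
  0.05396378] 55.61835807812048
```

View pics/l1.png

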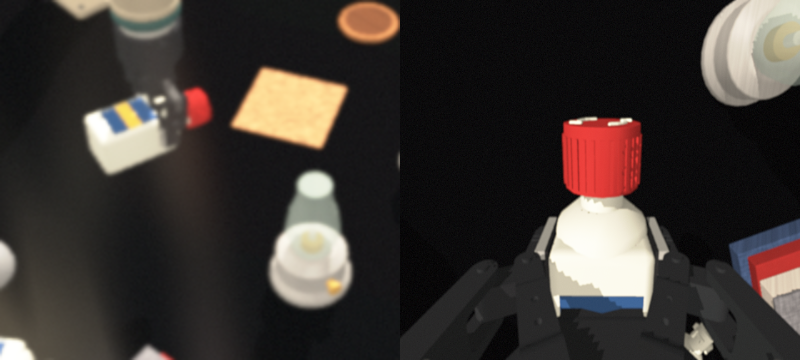

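The bottle is held, with the cap between the fingers. The mat is clear, so I carry it there and then tilt.

Emit:
move_arm(plan=[[[-3, 10, 3], [0, 0, 0], 0], [[-5, 24, 5], [0, 0, 0], 0], [[-6, 33, 5], [0, 0, 0], 0], [[-6, 33, 5], [0, 0, 0], 0], [[-6, 33, 5], [0, 0, 0], 0], [[-6, 33, 5], [0, 0, 0], 0], [[-6, 33, 5], [0, 0, 0], 0], [[-6, 33, 5], [0, 0, 0], 0], [[-5, 25, 2], [0, 0, 0], 0], [[-3, 15, 0], [0, 0, 0], 0]])

```text
clock: 6.35
eef_pos: [504.7, 6.3, 210.0]
tool_rot: [3.141, -0.001, 1.379]
force: [-0.3, 0.2, -5.8]
width: 55.6
gripper_force: 65.0
```

Emit:
move_arm(plan=[[[0, 0, 0], [2, -0.4, 0], 0], [[0, 0, 0], [5, -1, 0], 0], [[0, 0, 0], [5.9, -1.2, 0], 0], [[0, 0, 0], [5.9, -1.2, 0], 0], [[0, 0, 0], [5.9, -1.2, 0], 0], [[0, 0, 0], [5.9, -1.2, 0], 0], [[0, 0, 0], [5.9, -1.2, 0], 0], [[0, 0, 0], [5, -1, 0], 0], [[0, 0, 0], [2.8, -0.5, 0], 0], [[0, 0, 0], [0, 0, 0], 0]])

```text
clock: 7.6
eef_pos: [505.5, 2.1, 208.4]
tool_rot: [3.141, -0.788, 1.372]
force: [-0.1, 0.2, -5.3]
width: 55.1
gripper_force: 65.1
```

```bash
cat >> m.py <<'E'
def bang(rest=48.5,piv=-21.):  # angle of bottle axis above horizontal, from the cap in the wrist view
    s=status.read_state(); im=cams.get_image("wrist"); b,g,r=[im[...,i].astype(int) for i in range(3)]
    red=((r>90)&(g<70)&(b<80)).astype(np.uint8); red=cv2.morphologyEx(red,cv2.MORPH_CLOSE,np.ones((9,9)))
    B,c,a=blob(red,(282,180)); T=np.array(cams.camera_params("wrist")["tool_from_camera"]); K=np.array(cams.camera_params("wrist")["K"])
    d=T[:3,:3]@np.linalg.solve(K,[c[0],c[1],1]); o=T[:3,3]-[0,0,piv]
    o2=o[[0,2]];d2=d[[0,2]]/np.linalg.norm(d[[0,2]]); bq=o2@d2; disc=bq*bq-(o2@o2-rest**2)
    t=-bq-np.sqrt(max(disc,0)); p=o2+t*d2; w=Ro.from_euler('xyz',s["tool_rot"]).as_matrix()@[p[0],0,p[1]]
    print("cap px",c,a,"disc",disc,"tool dir",p,"world axis",w/np.linalg.norm(w),"elev deg",np.degrees(np.arcsin(w[2]/np.linalg.norm(w)))); return s,im
E
python3 - <<'E'
from m import *
s,im=bang(); print(s["eef_pos"],np.degrees(s["tool_rot"]),s["qpos"],s["force"])
E
```

```text
cap px [282.38073147 184.0231956 ] 9269 disc 352.37640336380355 tool dir [47.77473482 -8.35611828] world axis [0.11286191 0.56148641 0.81975313] elev deg 55.06008878615086
[505.52344343   2.12743613 208.42973369] [179.97112446 -45.13903516  78.62599115] [ 0.93094553  0.74880153 -0.77918863  1.9874066  -0.45262132  0.69949022
  0.45317337] [-0.0956004   0.18974419 -5.27829239]
```

Emit:
move_arm(plan=[[[0, 0, 0], [3, -0.6, 0], 0], [[0, 0, 0], [5, -1, 0], 0], [[0, 0, 0], [5, -1, 0], 0], [[0, 0, 0], [5, -1, 0], 0], [[0, 0, 0], [5, -1, 0], 0], [[0, 0, 0], [5, -1, 0], 0], [[0, 0, 0], [3.4, -0.7, 0], 0], [[0, 0, 0], [2, -0.4, 0], 0], [[0, 0, 0], [0, 0, 0], 0], [[0, 0, 0], [0, 0, 0], 0]])

```text
clock: 8.9
eef_pos: [505.9, 3.5, 209.8]
tool_rot: [3.126, -1.381, 1.39]
force: [-0.3, 0.1, -5.1]
width: 55.3
gripper_force: 65.4
```

```bash
python3 - <<'E'
from m import *
s,im=bang(); print(s["eef_pos"],np.degrees(s["tool_rot"]),s["qpos"],s["force"])
cv2.imwrite("pics/w2.png",np.hstack([cv2.resize(im,(400,300)),cv2.resize(cams.get_image("scene")[60:270,160:440],(400,300))]))
E
```

```text
cap px [292.71854429 186.51767914] 10634 disc 412.7712410540553 tool dir [47.53218965 -9.64058855] world axis [-0.00506715 -0.00998893  0.99993727] elev deg 89.35823626266847
[505.87062626   3.53988575 209.76465673] [179.08226002 -79.15139069  79.61627986] [ 1.1676072   1.22139459 -0.955742    1.91760604 -0.55985012  0.85991953
  0.74596226] [-0.31078619  0.1490504  -5.13917273]
```

View pics/w2.png

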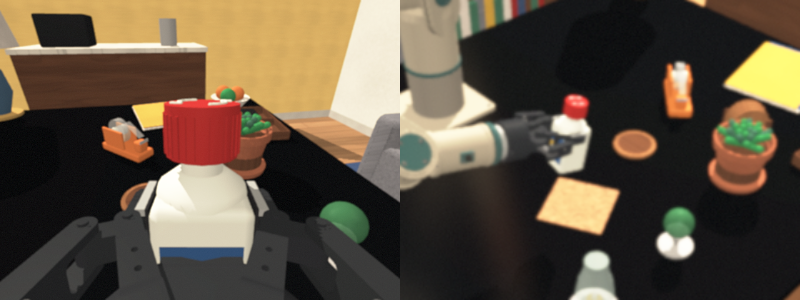

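The bottle looks upright in both views; the scene view has it just behind the mat. I check it by triangulating the cap.

```bash
cat >> m.py <<'E'
def tri(near_t,near_s,f=lambda r,g,b:(r>90)&(g<60)&(b<70)):
    A=np.zeros((3,3));q=np.zeros(3);R=[]
    for n,nr in(("top",near_t),("scene",near_s)):
        im=cams.get_image(n); b,g,r=[im[...,i].astype(int) for i in range(3)]
        m=cv2.morphologyEx(f(r,g,b).astype(np.uint8),cv2.MORPH_CLOSE,np.ones((3,3)))
        B,c,a=blob(m,nr); print(n,c.round(1),a); o,d=ray(n,c); d=d/np.linalg.norm(d); P=np.eye(3)-np.outer(d,d); A+=P;q+=P@o;R.append((o,d))
    X=np.linalg.solve(A,q); print("X",X.round(1),"gap",[round(float(np.linalg.norm(np.cross(X-o,d))),1) for o,d in R]); return X
E
python3 - <<'E'
from m import *
X=tri(proj("top",(502,-17,262)),proj("scene",(502,-17,262)))
im=cams.get_image("scene"); c=proj("scene",X).astype(int)
# white body edge direction: fit centre line of white rows under the cap
b,g,r=[im[...,i].astype(int) for i in range(3)]
for dz in(0,-50,-80,-110,-130): print(dz,proj("scene",X+[0,0,dz]).round(1))
w=(r>120)&(g>120)&(b>100)
for v in range(c[1]+8,c[1]+55,4):
    u=np.where(w[v,c[0]-30:c[0]+30])[0]+c[0]-30; print(v,(u.min(),u.max()) if len(u) else None,end=' ')
print(); big=cv2.resize(im[c[1]-25:c[1]+65,c[0]-60:c[0]+60],None,fx=6,fy=6,interpolation=cv2.INTER_CUBIC); cv2.imwrite("pics/up.png",big); print(c)
E
```

```text
top [263.6 224.2] 107
scene [282.5 136.1] 136
X [504.3  -5.6 257.1] gap [0.9, 0.9]
0 [282.2 136.2]
-50 [281.9 151.2]
-80 [281.7 159.8]
-110 [281.6 168.2]
-130 [281.4 173.6]
144 (np.int64(267), np.int64(289)) 148 (np.int64(266), np.int64(291)) 152 (np.int64(267), np.int64(293)) 156 (np.int64(289), np.int64(292)) 160 (np.int64(286), np.int64(311)) 164 (np.int64(260), np.int64(290)) 168 (np.int64(277), np.int64(289)) 172 (np.int64(265), np.int64(288)) 176 (np.int64(266), np.int64(287)) 180 (np.int64(270), np.int64(279)) 184 None 188 (np.int64(269), np.int64(289)) 
[282 136]
```

View pics/up.png

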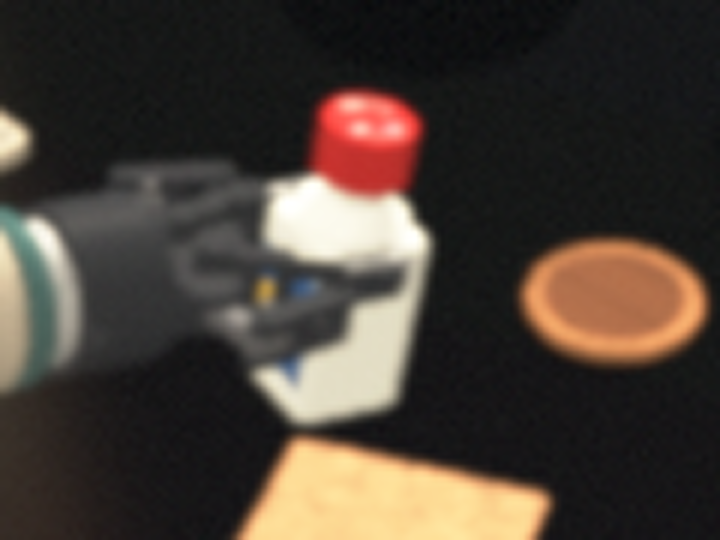

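In the enlargement the cap (365,140) still leans right and the right body edge runs (430,240)→(400,400). That is a lean of about 8° towards +y, and the triangulated cap at y=-6 supports it. I tilt the tool about 8.5° more.

Emit:
move_arm(plan=[[[0, 0, 0], [2, -0.4, 0], 0], [[0, 0, 0], [3, -0.6, 0], 0], [[0, 0, 0], [2.3, -0.5, 0], 0], [[0, 0, 0], [1, -0.2, 0], 0], [[0, 0, 0], [0, 0, 0], 0], [[0, 0, 0], [0, 0, 0], 0]])

```text
clock: 9.9
eef_pos: [505.7, 3.2, 209.7]
tool_rot: [3.068, -1.531, 1.446]
force: [0.2, 0.1, -5.4]
width: 55.6
gripper_force: 65.5
```

```bash
python3 - <<'E'
from m import *
s,im=bang(); R=Ro.from_euler('xyz',s["tool_rot"]).as_matrix(); print(s["eef_pos"],s["qpos"],"tool z",R[:,2],"tool y",R[:,1])
X=tri(proj("top",(502,-10,262)),proj("scene",(502,-10,262)))
im=cams.get_image("scene"); c=proj("scene",X); x0,y0=int(c[0])-30,int(c[1])-20
# right-hand body edge, subpixel: half-level crossing per row
g=cv2.GaussianBlur(im,(3,3),0).max(axis=2).astype(float); E=[]
for v in range(int(c[1])+17,int(c[1])+40):
    row=g[v,int(c[0]):int(c[0])+30]; k=np.where(row<100)[0]
    if len(k) and k[0]>0: E.append((int(c[0])+k[0]-1+(row[k[0]-1]-100)/(row[k[0]-1]-row[k[0]]),v))
E=np.array(E); print([f"{u:.1f}/{int(v)}" for u,v in E])
cv2.imwrite("pics/up2.png",cv2.resize(im[y0:y0+70,x0-15:x0+75],None,fx=6,fy=6,interpolation=cv2.INTER_CUBIC))
E
```

```text
cap px [281.76933988 184.29252591] 9165 disc 316.43879575287065 tool dir [47.95230952 -7.26815051] world axis [-0.02458575 -0.10765393  0.99388439] elev deg 83.66014589966967
[505.70286002   3.24197067 209.68754973] [ 1.19111745  1.34388777 -0.97600497  1.88806065 -0.57128122  0.91837625
  0.79425293] tool z [ 0.19671424  0.97965263 -0.03980236] tool y [ 0.98044837 -0.1967545   0.00294165]
top [265.6 225.5] 81
scene [280.4 137.8] 133
X [501.1 -11.4 252.5] gap [1.8, 1.8]
['293.2/154', '293.1/155', '293.0/156', '284.1/157', '292.3/165', '292.2/166', '292.1/167', '292.0/168', '291.9/169', '291.9/170', '291.8/171', '291.6/172', '291.5/173', '291.4/174', '291.3/175', '290.9/176']
```

The scene's right body edge now runs close to the vertical vanishing direction. The cap is at (501,-11), against a grip axis at (502,-14), so about 2° of lean remains. I correct that, move over the mat centre and lower.

Emit:
move_arm(plan=[[[1, 6, -5], [1, -0.2, 0], 0], [[1, 7, -15], [1, -0.2, 0], 0], [[1, 6, -20], [0, 0, 0], 0], [[0, 3.5, -20], [0, 0, 0], 0], [[0, 0, -20], [0, 0, 0], 0], [[0, 0, -15], [0, 0, 0], 0], [[0, 0, -7], [0, 0, 0], 0], [[0, 0, 0], [0, 0, 0], 0], [[0, 0, 0], [0, 0, 0], 0]])

```text
clock: 11.22
eef_pos: [508.8, 25.6, 108.2]
tool_rot: [2.41, -1.566, 2.104]
force: [-1.4, 0.1, -5.9]
width: 55.4
gripper_force: 65.6
```

```bash
python3 - <<'E'
from m import *
s=status.read_state(); R=Ro.from_euler('xyz',s["tool_rot"]).as_matrix(); print(s["eef_pos"],s["qpos"],"tool z",R[:,2],s["force"],s["torque"])
X=tri(proj("top",(505,8,150)),proj("scene",(505,8,150)))
im=cams.get_image("scene"); c=proj("scene",X); x0,y0=int(c[0])-45,int(c[1])-20
cv2.imwrite("pics/up2.png",cv2.resize(im[y0:y0+80,x0:x0+90],None,fx=6,fy=6,interpolation=cv2.INTER_CUBIC))
E
```

```text
[508.77551071  25.58847771 108.16729926] [ 1.14545796  1.54021779 -0.90669416  1.82317609 -0.50938459  0.88242827
  0.89688156] tool z [ 0.19695441  0.98040588 -0.00364193] [-1.36929807  0.05249752 -5.93385786] [-2.12204359  0.3627524   0.02016717]
top [260.7 228.9] 58
scene [285.9 164.7] 102
X [504.5   8.7 152. ] gap [1.9, 1.9]
```

View pics/up2.png

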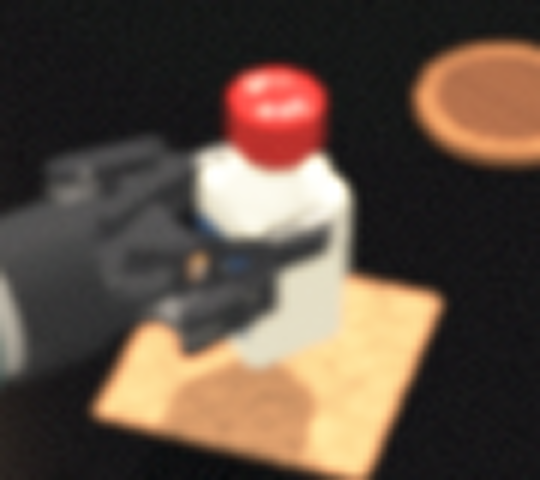

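The bottle looks upright above the mat, with the cap at (504.5, 8.7, 152). I lower gently for the last ~20 mm.

Emit:
move_arm(plan=[[[0, 0, -4], [0, 0, 0], 0], [[0, 0, -4], [0, 0, 0], 0], [[0, 0, -3], [0, 0, 0], 0], [[0, 0, -2], [0, 0, 0], 0], [[0, 0, -1], [0, 0, 0], 0], [[0, 0, 0], [0, 0, 0], 0], [[0, 0, 0], [0, 0, 0], 0]])

```text
clock: 12.25
eef_pos: [508.6, 25.7, 93.4]
tool_rot: [2.599, -1.566, 1.915]
force: [0.2, -0.8, -5.0]
width: 55.3
gripper_force: 65.6
```

Emit:
move_arm(plan=[[[0, 0, -2], [0, 0, 0], 0], [[0, 0, 0], [0, 0, 0], 0]])

```text
clock: 12.5
eef_pos: [508.6, 25.6, 91.1]
tool_rot: [2.674, -1.566, 1.839]
force: [0.1, 0.1, -6.1]
width: 55.3
gripper_force: 65.6
```

Emit:
move_arm(plan=[[[0, 0, -2], [0, 0, 0], 0], [[0, 0, 0], [0, 0, 0], 0]])

```text
clock: 12.75
eef_pos: [508.6, 25.6, 89.1]
tool_rot: [2.674, -1.566, 1.84]
force: [0.2, 0.2, -5.5]
width: 55.2
gripper_force: 65.6
```

Emit:
move_arm(plan=[[[0, 0, -1.5], [0, 0, 0], 0], [[0, 0, 0], [0, 0, 0], 0]])

```text
clock: 13.0
eef_pos: [508.6, 25.6, 87.6]
tool_rot: [2.666, -1.566, 1.848]
force: [0.1, 0.6, -5.6]
width: 55.1
gripper_force: 65.6
```

Emit:
move_arm(plan=[[[0, 0, -1.5], [0, 0, 0], 0], [[0, 0, 0], [0, 0, 0], 0]])

```text
clock: 13.25
eef_pos: [508.6, 25.7, 86.6]
tool_rot: [2.511, -1.567, 2.003]
force: [-0.1, -1.0, -4.4]
width: 55.5
gripper_force: 65.6
```

Emit:
move_arm(plan=[[[0, 0, -1], [0, 0, 0], 0], [[0, 0, 0], [0, 0, 0], 0]])

```text
clock: 13.5
eef_pos: [508.6, 25.6, 86.6]
tool_rot: [2.139, -1.567, 2.376]
force: [-1.4, -3.1, 0.1]
width: 55.3
gripper_force: 65.8
```

Emit:
move_arm(plan=[[[0, 0, -1], [0, 0, 0], 0], [[0, 0, 0], [0, 0, 0], 0]])

```text
clock: 13.75
eef_pos: [508.5, 25.6, 86.5]
tool_rot: [1.665, -1.567, 2.85]
force: [-3.1, -5.6, 3.3]
width: 55.6
gripper_force: 66.2
```

```bash
python3 - <<'E'
from m import *
s=status.read_state(); print(s["eef_pos"],s["force"],s["torque"])
X=tri(proj("top",(505,8,135)),proj("scene",(505,8,135)))
im=cams.get_image("scene"); c=proj("scene",X); x0,y0=int(c[0])-45,int(c[1])-20
cv2.imwrite("pics/up3.png",cv2.resize(im[y0:y0+80,x0:x0+90],None,fx=6,fy=6,interpolation=cv2.INTER_CUBIC))
g=cv2.GaussianBlur(im,(3,3),0); sat=g.max(2).astype(int)-g.min(2)
p=cams.camera_params("scene");T=np.linalg.inv(np.array(p["pose"]));d=np.array(p["K"])@(T[:3,:3]@[0,0,-1]);print("VP",d[:2]/d[2])
E
```

```text
[508.53491786  25.60401551  86.54066284] [-3.10069122 -5.63154388  3.33228697] [-0.54767727  0.03997049  0.22162882]
top [261.7 229.9] 67
scene [285.5 170.7] 104
X [504.6   6.4 131.5] gap [2.8, 2.8]
VP [271.25482043 705.32615214]
```

View pics/up3.png

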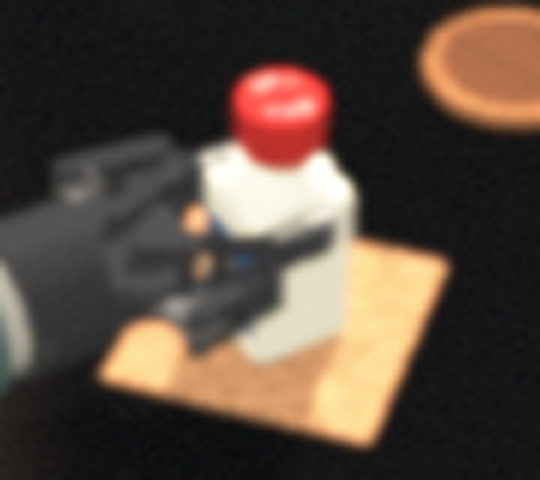

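The bottle is on the mat, upright, with the base corner at about (255,360) in the crop well inside the mat. I release and back out along the tool axis.

Emit:
move_arm(plan=[[[0, 0, 0], [0, 0, 0], 1], [[0, 0, 0], [0, 0, 0], 1], [[0, 0, 0], [0, 0, 0], 1], [[0, 0, 0], [0, 0, 0], 1], [[0, 0, 0], [0, 0, 0], 1], [[0, 0, 0], [0, 0, 0], 1]])

```text
clock: 14.65
eef_pos: [508.6, 25.7, 84.3]
tool_rot: [2.633, -1.566, 1.881]
force: [-0.4, -0.5, -1.0]
width: 85.5
gripper_force: 0.0
```

Emit:
move_arm(plan=[[[-1, -5, 0], [0, 0, 0], 1], [[-3, -15, 0], [0, 0, 0], 1], [[-5, -25, 0], [0, 0, 0], 1], [[-5, -25, 0], [0, 0, 0], 1], [[-5, -25, 5], [0, 0, 0], 1], [[-5, -25, 20], [0, 0, 0], 1], [[0, -15, 30], [0, 0, 0], 1], [[0, 0, 40], [0, 0, 0], 1], [[0, 0, 40], [0, 0, 0], 1], [[0, 0, 40], [0, 0, 0], 1]])

```text
clock: 15.9
eef_pos: [484.3, -110.4, 260.5]
tool_rot: [2.713, -1.565, 1.8]
force: [-0.4, -1.1, 0.3]
width: 85.5
gripper_force: 0.0
```

```bash
python3 - <<'E'
from m import *
s=status.read_state(); print(s["clock"],s["eef_pos"],s["force"],s["qpos"],Ro.from_euler('xyz',s["tool_rot"]).as_matrix().round(3))
X=tri(proj("top",(505,8,135)),proj("scene",(505,8,135)))
im=cams.get_image("scene"); c=proj("scene",X); x0,y0=int(c[0])-45,int(c[1])-20
a=cv2.resize(im[y0:y0+80,x0:x0+90],None,fx=4,fy=4,interpolation=cv2.INTER_CUBIC)
im=cams.get_image("top"); c=proj("top",X); x0,y0=int(c[0])-45,int(c[1])-40
cv2.imwrite("pics/up4.png",np.hstack([a,cv2.resize(im[y0:y0+80,x0:x0+90],None,fx=4,fy=4,interpolation=cv2.INTER_CUBIC)]))
g=cv2.imread("pics/up4.png")
E
```

```text
15.9 [ 484.3081543  -110.42256479  260.54682684] [-0.38298981 -1.12977846  0.26609086] [ 1.30276182  1.25609507 -0.92659773  1.73264481 -0.54345593  1.23287376
  0.70790153] [[-0.001  0.98   0.198]
 [ 0.005 -0.198  0.98 ]
 [ 1.     0.002 -0.005]]
top [261.8 229.7] 73
scene [284.8 170.7] 105
X [504.4   5.4 131.9] gap [1.6, 1.6]
```

The bottle stands on its own with the cap at (504.4, 5.4), ~3 mm from the mat centre. Now I turn the tool back down and look at the cap from above.

Emit:
move_arm(plan=[[[0, 0, 8], [-4, 0.8, 0], 1], [[0, 0, 8], [-9.8, 2, 0], 1], [[0, 0, 8], [-9.8, 2, 0], 1], [[0, 0, 8], [-9.8, 2, 0], 1], [[0, 0, 8], [-9.8, 2, 0], 1], [[0, 0, 0], [-9.8, 2, 0], 1], [[0, 0, 0], [-9.8, 2, 0], 1], [[0, 0, 0], [-9.8, 2, 0], 1], [[0, 0, 0], [-9.8, 2, 0], 1], [[0, 0, 0], [-5.4, 0.8, 0], 1]])

```text
clock: 17.35
eef_pos: [484.9, -108.5, 299.7]
tool_rot: [3.139, 0.0, 1.375]
force: [0.5, 0.2, -0.8]
width: 85.4
gripper_force: 0.0
```

Emit:
move_arm(plan=[[[3, 20, 0], [0, 0, 0], 1], [[5, 40, 0], [0, 0, 0], 1], [[5, 40, 0], [0, 0, 0], 1], [[5, 30, 0], [0, 0, 0], 1], [[2, 10, 0], [0, 0, 0], 1], [[0, 0, 0], [0, 0, 0], 1], [[0, 0, 0], [0, 0, 0], 1]])

```text
clock: 18.23
eef_pos: [504.5, 28.7, 298.9]
tool_rot: [3.14, -0.002, 1.37]
force: [0.7, -0.3, -0.2]
width: 85.7
gripper_force: 0.0
```

```bash
cat > cap.py <<'E'
from m import *
s=status.read_state(); im=cams.get_image("wrist"); b,g,r=[im[...,i].astype(int) for i in range(3)]
print(s["clock"],s["eef_pos"],np.degrees(s["tool_rot"]),s["qpos"]); cv2.imwrite("pics/wc.png",im)
red=((r>90)&(g<70)&(b<80)).astype(np.uint8); red=cv2.morphologyEx(red,cv2.MORPH_CLOSE,np.ones((9,9)))
B,c,a=blob(red,(282,207)); ys,xs=np.where(B); print("cap",c,a,xs.min(),xs.max(),ys.min(),ys.max(),onz("wrist",c,138,s))
E
python3 cap.py
```

```text
18.225 [504.45828175  28.69855835 298.92693396] [ 1.79918234e+02 -1.40885250e-01  7.84892789e+01] [ 0.28549705  0.38208873 -0.5512653   1.81338666  0.23102609  1.00824322
 -0.55820123]
cap [292.25806452 191.56451613] 62 279 304 188 201 [513.70300152  23.79436842 138.        ]
```

```bash
python3 - <<'E'
from m import *
im=cv2.imread("pics/wc.png"); h=cv2.cvtColor(im,cv2.COLOR_BGR2HSV)
m=(((h[...,0]<8)|(h[...,0]>172))&(h[...,1]>120)&(h[...,2]>60)).astype(np.uint8)
n,l,s,c=cv2.connectedComponentsWithStats(m)
for i in range(1,n):
    if s[i,4]>40: print(s[i],c[i])
st=status.read_state()
m=cv2.morphologyEx(m,cv2.MORPH_CLOSE,np.ones((11,11))); B,c,a=blob(m,(285,200)); ct=max(cv2.findContours(B,0,1)[0],key=cv2.contourArea); print(cv2.minEnclosingCircle(ct),a,onz("wrist",cv2.minEnclosingCircle(ct)[0],149,st))
K=np.array(cams.camera_params("wrist")["K"]); o,_=ray("wrist",(0,0),st); print(o, 21*K[0,0]/(o[2]-149))
cv2.imwrite("pics/wc2.png",np.hstack([im[:,80:480],cv2.cvtColor(m*255,cv2.COLOR_GRAY2BGR)[:,80:480]]))
E
```

```text
[ 267  187   41   47 1263] [287.15756136 209.49564529]
[474 399  16  21 208] [480.63461538 410.17307692]
((287.69586181640625, 210.28350830078125), 23.575109481811523) 1537 [506.03724275   9.15445564 149.        ]
[518.58738432 100.51941992 441.77406677] 22.663659180104606
```

The cap mask (cols 267–308, rows 187–234, ~21 mm radius) gives a cap centre of about (506,8). The two-camera estimate was (504,5). I move above it and check from closer.

Emit:
move_arm(plan=[[[0, -7, -20], [0, 0, 0], 1], [[1, -8, -25], [0, 0, 0], 1], [[0, -7, -25], [0, 0, 0], 1], [[0, 0, -20], [0, 0, 0], 1], [[0, 0, -10], [0, 0, 0], 1], [[0, 0, 0], [0, 0, 0], 1], [[0, 0, 0], [0, 0, 0], 1]])

```text
clock: 19.15
eef_pos: [506.2, 8.6, 200.0]
tool_rot: [3.138, -0.004, 1.372]
force: [-0.0, -0.6, -0.2]
width: 85.3
gripper_force: 0.0
```

```bash
cat > cap.py <<'E'
from m import *
st=status.read_state(); im=cams.get_image("wrist"); h=cv2.cvtColor(im,cv2.COLOR_BGR2HSV)
m=(((h[...,0]<8)|(h[...,0]>172))&(h[...,1]>120)&(h[...,2]>60)).astype(np.uint8); m=cv2.morphologyEx(m,cv2.MORPH_CLOSE,np.ones((11,11)))
B,c,a=blob(m,(285,200)); ys,xs=np.where(B); o,_=ray("wrist",(0,0),st); K=cams.camera_params("wrist")["K"]; R=21*K[0,0]/(o[2]-149)
wd=[(v,np.ptp(xs[ys==v])+1,xs[ys==v].mean()) for v in range(ys.min(),ys.max()+1,6)]
print(st["clock"],st["eef_pos"],np.degrees(st["tool_rot"]),"R",R,"box",xs.min(),xs.max(),ys.min(),ys.max()); print([(int(v),int(w),round(u)) for v,w,u in wd])
u=(xs.min()+xs.max())/2; print("from bottom edge",onz("wrist",(u,ys.max()-R),149,st)); cv2.imwrite("pics/wc3.png",im)
E
python3 cap.py
```

```text
19.15 [506.19206551   8.58324302 200.01045688] [179.79631539  -0.23212314  78.62037467] R 34.226246153509834 box 249 312 191 261
[(191, 1, 280), (197, 35, 280), (203, 45, 280), (209, 53, 280), (215, 58, 280), (221, 60, 280), (227, 62, 280), (233, 64, 280), (239, 63, 280), (245, 58, 280), (251, 49, 280), (257, 33, 280)]
from bottom edge [505.2829073    9.78198663 149.        ]
```

The cap's widest row is 233 (64 px) and its centre is at about (280,230), which gives (505,8.5). The TCP is at (506,8.6), so it is centred. I descend and grip the cap.

Emit:
move_arm(plan=[[[0, 0, -10], [0, 0, 0], 1], [[0, 0, -20], [0, 0, 0], 1], [[0, 0, -20], [0, 0, 0], 1], [[0, 0, -15], [0, 0, 0], 1], [[0, 0, -12], [0, 0, 0], 1], [[-0.5, 0, -7], [0, 0, 0], 1], [[0, 0, 0], [0, 0, 0], 1], [[0, 0, 0], [0, 0, 0], 1]])

```text
clock: 20.2
eef_pos: [505.5, 8.7, 115.7]
tool_rot: [3.139, -0.004, 1.372]
force: [0.2, -0.2, 0.3]
width: 85.3
gripper_force: 0.0
```

Emit:
move_arm(plan=[[[0, 0, 0], [0, 0, 0], 0], [[0, 0, 0], [0, 0, 0], 0], [[0, 0, 0], [0, 0, 0], 0], [[0, 0, 0], [0, 0, 0], 0], [[0, 0, 0], [0, 0, 0], 0], [[0, 0, 0], [0, 0, 0], 0], [[0, 0, 0], [0, 0, 0], 0], [[0, 0, 0], [0, 0, 0], 0]])

```text
clock: 21.2
eef_pos: [505.1, 8.7, 115.4]
tool_rot: [3.139, -0.004, 1.372]
force: [-1.5, -0.8, 2.2]
width: 41.1
gripper_force: 60.2
```

Emit:
move_arm(plan=[[[0, 0, -1], [0, 0, 0], 0], [[0, 0, -1], [0, 0, 0], 0], [[0, 0, 0], [0, 0, 0], 0]])

```text
clock: 21.58
eef_pos: [505.3, 8.7, 113.8]
tool_rot: [3.139, -0.004, 1.372]
force: [-2.1, -0.7, 8.7]
width: 41.0
gripper_force: 60.8
```

Emit:
move_arm(plan=[[[0, 0, -1], [0, 0, 0], 0], [[0, 0, -0.5], [0, 0, 0], 0], [[0, 0, 0], [0, 0, 0], 0]])

```text
clock: 21.95
eef_pos: [505.3, 8.7, 112.4]
tool_rot: [3.139, -0.004, 1.372]
force: [-2.4, -0.4, 9.6]
width: 41.3
gripper_force: 60.8
```

Emit:
move_arm(plan=[[[0, 0, -1], [0, 0, 0], 0], [[0, 0, -0.5], [0, 0, 0], 0], [[0, 0, 0], [0, 0, 0], 0]])

```text
clock: 22.32
eef_pos: [505.3, 8.6, 111.1]
tool_rot: [3.139, -0.003, 1.372]
force: [-3.1, 0.2, 11.1]
width: 40.8
gripper_force: 61.0
```

Emit:
move_arm(plan=[[[0, 0, -1], [0, 0, 0], 0], [[0, 0, 0], [0, 0, 0], 0]])

```text
clock: 22.58
eef_pos: [505.4, 8.7, 110.1]
tool_rot: [3.138, -0.004, 1.372]
force: [-3.6, -0.2, 12.4]
width: 41.0
gripper_force: 61.0
```

Emit:
move_arm(plan=[[[0, 0, -1], [0, 0, 0], 0], [[0, 0, -1], [0, 0, 0], 0], [[0, 0, 0], [0, 0, 0], 0]])

```text
clock: 22.95
eef_pos: [505.4, 8.6, 108.3]
tool_rot: [3.138, -0.003, 1.372]
force: [-3.3, -0.7, 13.6]
width: 40.8
gripper_force: 61.2
```

Emit:
move_arm(plan=[[[0, 0, -1], [0, 0, 0], 0], [[0, 0, 0], [0, 0, 0], 0]])

```text
clock: 23.2
eef_pos: [505.4, 8.6, 107.4]
tool_rot: [3.138, -0.003, 1.372]
force: [-2.8, -0.1, 13.8]
width: 41.4
gripper_force: 61.3
```

Emit:
move_arm(plan=[[[0, 0, -1], [0, 0, 0], 0], [[0, 0, 0], [0, 0, 0], 0]])

```text
clock: 23.45
eef_pos: [505.4, 8.6, 106.6]
tool_rot: [3.138, -0.003, 1.372]
force: [-3.2, -0.9, 17.6]
width: 41.0
gripper_force: 61.5
```

Emit:
move_arm(plan=[[[0, 0, -0.7], [0, 0, 0], 0], [[0, 0, 0], [0, 0, 0], 0]])

```text
clock: 23.7
eef_pos: [505.5, 8.6, 106.1]
tool_rot: [3.138, -0.003, 1.372]
force: [-4.6, -0.9, 19.3]
width: 41.3
gripper_force: 61.7
```

Stiffness has risen and the force is about 19 N, so the cap is fully down. I turn anticlockwise while watching the force.

Emit:
move_arm(plan=[[[0, 0, -0.4], [0, 0, 2], 0], [[0, 0, 0], [0, 0, 4], 0], [[0, 0, 0], [0, 0, 4], 0], [[0, 0, 0], [0, 0, 4], 0], [[0, 0, 0], [0, 0, 4], 0]])

```text
clock: 24.32
eef_pos: [505.7, 9.1, 105.9]
tool_rot: [3.137, -0.003, 1.689]
force: [-4.0, 0.8, 20.5]
width: 40.8
gripper_force: 61.8
```

```bash
python3 -c "
from h import *
s=status.read_state();print(s['force'],s['torque'],s['eef_pos'],np.degrees(s['tool_rot']),s['qpos'])"
```

```text
[-4.0411453   0.77395286 20.45829428] [ 0.08831869  1.00056801 -0.11857959] [505.70143983   9.09726642 105.91538797] [179.76349082  -0.18480532  96.7481759 ] [ 0.25218438  0.65737739 -0.48277486  2.0239801   0.53691263  0.58084126
 -0.48384599]
```

Emit:
move_arm(plan=[[[0, 0, 0], [0, 0, 5], 0], [[0, 0, 0], [0, 0, 5], 0], [[0, 0, 0], [0, 0, 5], 0], [[0, 0, 0], [0, 0, 5], 0], [[0, 0, 0], [0, 0, 4], 0]])

```text
clock: 24.95
eef_pos: [505.3, 9.2, 105.9]
tool_rot: [3.138, -0.003, 2.108]
force: [-6.1, 0.1, 19.7]
width: 41.1
gripper_force: 61.8
```

Emit:
move_arm(plan=[[[0, 0, 0], [0, 0, 5], 0], [[0, 0, 0], [0, 0, 5], 0], [[0, 0, 0], [0, 0, 5], 0], [[0, 0, 0], [0, 0, 5], 0], [[0, 0, 0], [0, 0, 0], 0], [[0, 0, 0], [0, 0, 0], 0]])

```text
clock: 25.7
eef_pos: [505.2, 9.2, 105.8]
tool_rot: [3.139, -0.002, 2.455]
force: [-5.3, -0.4, 21.3]
width: 40.6
gripper_force: 61.8
```

```bash
python3 -c "
from h import *
s=status.read_state();print(s['force'],s['torque'],s['eef_pos'],np.degrees(s['tool_rot']),s['qpos'])"
```

```text
[-5.27632231 -0.38690565 21.29004421] [-0.09062804  1.10576653  0.0606955 ] [505.23793852   9.20052781 105.83362679] [ 1.79855399e+02 -1.42685957e-01  1.40670984e+02] [ 0.38419005  0.71003377 -0.69576252  2.01787143  0.72500163  0.67542341
  0.09922658]
```

Turned 62°, inside the 48–75° window, with little torque. I lift slowly.

Emit:
move_arm(plan=[[[0, 0, 2], [0, 0, 0], 0], [[0, 0, 3], [0, 0, 0], 0], [[0, 0, 3], [0, 0, 0], 0], [[0, 0, 3], [0, 0, 0], 0], [[0, 0, 3], [0, 0, 0], 0], [[0, 0, 0], [0, 0, 0], 0]])

```text
clock: 26.45
eef_pos: [504.9, 8.8, 118.2]
tool_rot: [3.139, -0.004, 2.454]
force: [-1.7, 1.3, 4.4]
width: 40.9
gripper_force: 60.2
```

Emit:
move_arm(plan=[[[0, 0, 4], [0, 0, 0], 0], [[0, 0, 5], [0, 0, 0], 0], [[0, 0, 5], [0, 0, 0], 0], [[0, 0, 5], [0, 0, 0], 0], [[0, 0, 8], [0, 0, 0], 0], [[0, 0, 10], [0, 0, 0], 0], [[0, 0, 10], [0, 0, 0], 0], [[0, 0, 0], [0, 0, 0], 0]])

```text
clock: 27.45
eef_pos: [505.8, 8.8, 166.2]
tool_rot: [3.138, -0.002, 2.454]
force: [0.3, -0.2, -0.1]
width: 41.0
gripper_force: 60.5
```

```bash
python3 - <<'E'
from m import *
s=status.read_state(); print(s["force"],s["eef_pos"],s["width"])
X=tri(proj("top",(505,8,190)),proj("scene",(505,8,190)))
im=cams.get_image("scene"); c=proj("scene",(505,8,70)); x0,y0=int(c[0])-45,int(c[1])-55
a=cv2.resize(im[y0:y0+90,x0:x0+100],None,fx=4,fy=4,interpolation=cv2.INTER_CUBIC); cv2.imwrite("pics/open.png",a)
E
```

```text
[ 0.25710239 -0.21270552 -0.08478267] [505.80415782   8.76819767 166.18650553] 40.95995633183119
top [371.4 154.7] 208
scene [286.1 160.2] 97
X [ 727.9 -292.1  448.3] gap [60.1, 60.1]
```

The force returned to ~0 with the cap (41 mm) still held, and there was no bottle weight on the wrist, so the cap is free. I carry it to the coaster at (443,250).

Emit:
move_arm(plan=[[[0, 0, 15], [0, 0, 0], 0], [[-2, 10, 10], [0, 0, 0], 0], [[-6, 25, 0], [0, 0, 0], 0], [[-9, 35, 0], [0, 0, 0], 0], [[-10, 38, 0], [0, 0, 0], 0], [[-10, 38, 0], [0, 0, 0], 0], [[-10, 38, 0], [0, 0, 0], 0], [[-9, 32, 0], [0, 0, 0], 0], [[-4, 18, 0], [0, 0, 0], 0], [[-2, 7, 0], [0, 0, 0], 0]])

```text
clock: 28.85
eef_pos: [442.4, 251.7, 191.0]
tool_rot: [3.138, -0.004, 2.457]
force: [-0.4, -0.6, -1.0]
width: 41.1
gripper_force: 60.6
```

Emit:
move_arm(plan=[[[0, 0, -20], [0, 0, 0], 0], [[0, 0, -30], [0, 0, 0], 0], [[0, 0, -35], [0, 0, 0], 0], [[0, 0, -35], [0, 0, 0], 0], [[0, 0, -15], [0, 0, 0], 0], [[0, 0, 0], [0, 0, 0], 0], [[0, 0, 0], [0, 0, 0], 0]])

```text
clock: 29.72
eef_pos: [443.9, 250.2, 56.3]
tool_rot: [3.137, -0.003, 2.454]
force: [-0.0, -0.8, 0.3]
width: 41.0
gripper_force: 60.6
```

```bash
python3 - <<'E'
from m import *
s=status.read_state(); print(s["force"],s["eef_pos"],np.degrees(s["tool_rot"]),s["width"])
X=tri(proj("top",(443,250,75)),proj("scene",(443,250,75)))
im=cams.get_image("wrist"); h=cv2.cvtColor(im,cv2.COLOR_BGR2HSV)
w=((h[...,0]>5)&(h[...,0]<22)&(h[...,1]>90)&(h[...,2]>60)); n,l,st,c=cv2.connectedComponentsWithStats(w.astype(np.uint8))
for i in range(1,n):
    if st[i,4]>300: print(st[i],c[i],onz("wrist",c[i],9,s))
a=cams.get_image("scene"); c=proj("scene",(505,8,70)).astype(int); cv2.imwrite("pics/last.png",np.hstack([cv2.resize(im,(440,330)),cv2.resize(a[c[1]-60:c[1]+30,c[0]-35:c[0]+61],(352,330))]))
E
```

```text
[-0.0491037  -0.84242869  0.33958367] [443.8570583  250.20479958  56.31880552] [179.76265063  -0.18695883 140.61754322] 40.972619425268874
top [ 80.6 155.6] 35
scene [325.9 147.7] 53
X [604.5 382.9 238.7] gap [250.1, 250.1]
[ 467    0   93   46 3739] [515.8202728   20.27333512] [429.31013648 422.44485338   9.        ]
[  204   147   158   116 10389] [277.71623833 204.51381269] [427.5139389  258.81781353   9.        ]
[ 494  304   66   92 3118] [536.39288005 346.82873637] [630.15345466 335.36245802   9.        ]
[124 392  47  28 541] [145.79852126 406.75600739] [488.43212422  75.56728334   9.        ]
```

View pics/last.png

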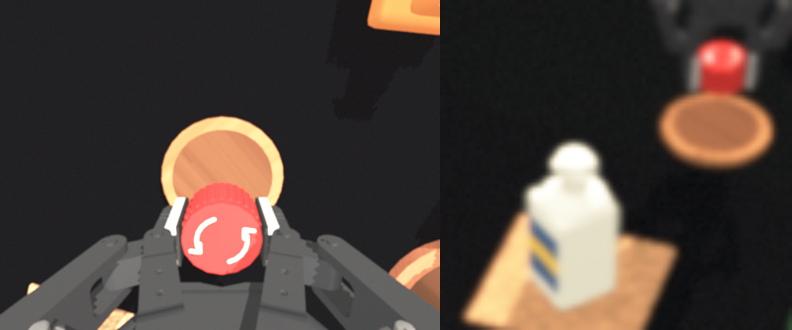

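The open bottle stands on the mat and the cap is level in the grip over the coaster. In the wrist view the coaster spans cols 204–362 and its top is at row 147, so its centre is at about (283,224).

```bash
python3 -c "
from h import *
s=status.read_state()
for p in((283,220),(283,225)):print(onz('wrist',p,9,s))
a=onz('wrist',(204,222),9,s);b=onz('wrist',(362,222),9,s);print(np.linalg.norm(a-b)); print(onz('wrist',(283,147),9,s))"
```

```text
[437.39796042 254.564502     9.        ]
[440.01034821 252.42283558   9.        ]
100.63331891920134
[401.9499428  283.62520621   9.        ]
```

Emit:
move_arm(plan=[[[-3, 1.5, -12], [0, 0, 0], 0], [[0, 0, -12], [0, 0, 0], 0], [[0, 0, -10], [0, 0, 0], 0], [[0, 0, -6], [0, 0, 0], 0], [[0, 0, -3], [0, 0, 0], 0], [[0, 0, -2], [0, 0, 0], 0], [[0, 0, 0], [0, 0, 0], 0]])

```text
clock: 30.8
eef_pos: [440.2, 251.2, 10.3]
tool_rot: [3.139, -0.004, 2.454]
force: [0.2, 0.1, -1.2]
width: 41.1
gripper_force: 60.7
```

Emit:
move_arm(plan=[[[0, 0, -1.5], [0, 0, 0], 0], [[0, 0, 0], [0, 0, 0], 0]])

```text
clock: 31.05
eef_pos: [440.2, 251.1, 8.8]
tool_rot: [3.139, -0.004, 2.454]
force: [0.9, 0.4, -0.8]
width: 41.3
gripper_force: 60.7
```

Emit:
move_arm(plan=[[[0, 0, -1.5], [0, 0, 0], 0], [[0, 0, 0], [0, 0, 0], 0]])

```text
clock: 31.3
eef_pos: [440.3, 251.2, 7.6]
tool_rot: [3.139, -0.003, 2.454]
force: [0.6, -0.5, 4.5]
width: 40.9
gripper_force: 63.3
```

Contact at 4.5 N, so I release and retreat upward.

Emit:
move_arm(plan=[[[0, 0, 0], [0, 0, 0], 1], [[0, 0, 0], [0, 0, 0], 1], [[0, 0, 0], [0, 0, 0], 1], [[0, 0, 0], [0, 0, 0], 1], [[0, 0, 0], [0, 0, 0], 1], [[0, 0, 0], [0, 0, 0], 1], [[0, 0, 0], [0, 0, 0], 1]])

```text
clock: 32.17
eef_pos: [440.2, 251.1, 7.2]
tool_rot: [3.139, -0.004, 2.454]
force: [-0.3, -0.3, 0.4]
width: 85.3
gripper_force: 0.0
```

Emit:
move_arm(plan=[[[0, 0, 5], [0, 0, 0], 1], [[0, 0, 15], [0, 0, 0], 1], [[0, 0, 25], [0, 0, 0], 1], [[0, 0, 35], [0, 0, 0], 1], [[0, 0, 40], [0, 0, 0], 1], [[0, 0, 40], [0, 0, 0], 1], [[0, 0, 20], [0, 0, 0], 1], [[0, 0, 0], [0, 0, 0], 1], [[0, 0, 0], [0, 0, 0], 1]])

```text
clock: 33.3
eef_pos: [439.8, 250.6, 187.0]
tool_rot: [3.14, -0.004, 2.454]
force: [-0.1, -0.1, -1.3]
width: 85.4
gripper_force: 0.0
```

```bash
python3 - <<'E'
from m import *
s=status.read_state(); print(s["clock"],s["force"],s["eef_pos"],s["width"])
tri(proj("top",(441,251,23)),proj("scene",(441,251,23)),f=lambda r,g,b:(r>90)&(g<0.45*r)&(b<0.45*r))
im=cams.get_image("wrist"); h=cv2.cvtColor(im,cv2.COLOR_BGR2HSV); cv2.imwrite("pics/end.png",im)
m=(((h[...,0]<4)|(h[...,0]>172))&(h[...,1]>130)&(h[...,2]>60)).astype(np.uint8); m=cv2.morphologyEx(m,cv2.MORPH_CLOSE,np.ones((7,7)))
B,c,a=blob(m,(283,230)); ys,xs=np.where(B); print("cap box",xs.min(),xs.max(),ys.min(),ys.max(),a,onz("wrist",c,28,s))
w=cv2.morphologyEx(((h[...,0]<22)&(h[...,1]>90)&(h[...,2]>60)).astype(np.uint8),cv2.MORPH_CLOSE,np.ones((9,9))); B,c,a=blob(w,(283,230)); ys,xs=np.where(B); print("coaster box",xs.min(),xs.max(),ys.min(),ys.max(),a,onz("wrist",c,9,s))
E
```

```text
33.3 [-0.13600768 -0.13522831 -1.32405494] [439.75951087 250.58653041 186.97941071] 85.36970042201318
top [123.4 276.8] 36
scene [323.6 156.3] 145
X [ 304.5  522.8 -166.9] gap [73.8, 73.8]
cap box 261 304 168 214 1470 [440.14036879 249.4897538   28.        ]
coaster box 236 334 137 233 7527 [440.11873547 252.60848526   9.        ]
```

Cap at (440,249.5) on the coaster centred at (440,252.6), with the size of a flat cap seen from above. The bottle stood open on the mat when last seen, and the arm is clear.

```bash
python3 -c "
from h import *
print(ctrl.finish_job())"
```

```text
the job is handed in; nothing more can be done
None
```

I handed the job in at 33 s of the 67 s allowed: the open bottle is upright on the cork mat, the red cap is lying on the coaster about 3 mm from its centre, and the arm is clear; no verdict came back.

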